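Gauge the drilled blocks in the school workshop

TASK

Take the red-handled pin gauge from its wooden stand and try it upright in the block with the narrow hole, lowering it gently until its nose jams in the mouth; then put it all the way into the block with the wide hole, which it fits, and leave it standing there. After that, put the narrow-holed reject flat in the yellow tray, and leave the wide-holed block upright on the table.

Things in the scene. Friction and masses are not known exactly. Their poses are not given: they have to be found in the camera images.
- gauge_grip (a point): Middle of the red handle (22 mm diameter, 50 mm long) of a loose 0.12 kg steel pin gauge, upright in one hole of a fixed wooden stand, 180 x 70 x 50 mm high; a blue-handled twin in the other hole, 110 mm away, is not needed. z axis up along the gauge. Below the handle: flange 40 mm diameter, 6 mm thick, resting on the stand's top. The pin below it goes 38 mm into the stand: lift over 40 mm.
- gauge_nose (a point): Tip of the gauge's pin, on its axis, 69 mm below the middle of the handle; z axis up along the gauge. The pin is 26 mm in diameter and 38 mm long from tip to flange; its last 16 mm taper to a flat nose of 12 mm diameter.
- narrow_block (a point): Centre of the loose pine block (0.08 to 0.17 kg) with the narrow hole: 90 mm long (x axis), 50 mm wide (y), 40 mm high (z, up), on the table. Vertical through hole, 19 mm diameter, in the middle; too tight for the pin: the nose enters about 8 mm and jams. An undrilled block of the same size, further from the robot, is not part of the job.
- narrow_mouth (a point): Centre of the mouth of the narrow hole, on the block's top face, 20 mm above the block's centre; axes as the block's.
- wide_block (a point): Centre of the like loose pine block, same size, with a vertical through hole of 31 mm diameter in the middle, which the 26 mm pin fits, until the flange rests on the block's top.
- wide_mouth (a point): Centre of the mouth of the wide hole, on the block's top face, 20 mm above the block's centre; axes as the block's.
- tray: Yellow open plastic tray, fixed to the table: 200 mm (its x axis) by 160 mm (its y axis), 50 mm high, walls and floor about 4 to 5 mm. Origin at the centre of its underside, z up.
Things that resemble listed ones, but are neither listed nor needed, are in the scene too. Leave any turquoise look-alike of the part that bears narrow_block alone. Leave any orange look-alike of the part that bears gauge_grip alone.

How it is judged:
By the outcome, as a careful person would: the job done as asked, in the order asked, and still so for the second after the job is handed in, with the robot touching nothing.
It also fails if it takes over 72 s, if anything falls off the work surface, if the arm or the gripper's body presses on something with over 40 N, if the wrist force passes 120 N, or if a joint passes its speed limit or range.

ROBOT

A 6-joint arm with a two-finger parallel gripper is mounted at the origin on the work surface. World frame = base frame: x ahead of the robot, y to its left, z up, the work surface at z = 0. Lengths are in m, angles in rad, forces in N, time in s.
With the tool pointing down it reaches from about 0.35 to 0.975 m from the base axis. Payload 17.4 kg.
Tool frame: the origin (TCP) lies at the very end of the fingers, on their centre line; the grasp point (between the pads) lies 19 mm behind it (env.grasp_offset is the z of the grasp point in the tool frame, in m); z points along the fingers, y is the line along which they close (so a half turn about z gives the same grasp; the last joint's range is limited). The gripper opens to 85 mm and grips with 20 to 120 N. Pads are 22 mm wide; open, the fingers measure 114 mm over their backs; the gripper's body (76 mm by 85 mm) begins 54 mm behind the grasp point. The pads swing forward as they close: fully open they stand 13 mm farther back than shut.
Start: joints at [1.224, 0.116, 1.442, -0, 1.584, -0.038], TCP at [0.205, 0.643, 0.231] pointing down, gripper open.
Joint ranges: [-2.83, 2.83], [-0.83, 2.19], [0.07, 2.5], [-1.14, 4.28], [0.01, 3], [-2.97, 2.97]. Speed limits (rad/s): [1.89, 1.89, 2.22, 3.14, 3.14, 3.14].

INTERFACE

Orientations are given as a rotation vector (axis times angle).
In Python, from cell import env, imaging gives the robot as it stands.
- The arm moves only by the tool arm_command, never from a script. Its argument "plan" is text: rows parted by semicolons, each of 7 numbers parted by spaces: the turn, a rotation vector about the tool's x, y, z normalised to -1 to 1, where 1 is 0.5 rad, then the shift along the tool's x, y, z normalised to -1 to 1, where 1 is 0.15 m, then the opening, from 0 (shut) to 1 (fully open). A call has 1 to 10 rows; each row is the pose to reach, as a shift and turn from the pose commanded when the call began, along the tool's axes at that moment; what a row does not reach only later rows make up. A row lasts 1/10 s, in which the tool goes at most 50 mm and 8.59 degrees, less where a joint would pass 70% of its speed; a pose out of reach is approached as far as the arm can. A call with a number of a shift or a turn outside -1 to 1 is refused whole. A call with a gripper value outside its range is refused whole. The fingers move at their own pace and stop on an object; the grip force is fixed at half the most. Time passes only in rows, so rows that repeat a pose let the fingers close. It gives the time, the measured TCP pose, the force, the opening and the grip force at its end, in the units of the state.
- env.get_state(): the state, without advancing time (a new reading comes with each control period).
- imaging.grab_frame(name): name is "scene" or "side" or "wrist"; returns a dict with "pixels" (420x560x3 uint8, red, green, blue), "K" (3x3 intrinsics, pixels), "position" and "rotation" of the camera in the world; the wrist camera has in their place "mount" (4x4, takes a point from camera to tool coordinates, whose origin is the TCP and whose axes are the flange's). Camera axes: x right, y up, looking along -z (the intrinsics and any distortion apply to the point x, -y, -z); pixel columns grow to the right and rows downward; lengths in m; the calibration is good to about 2 mm. A picture is of the moment at which its call begins: read the wrist's pose just before it. There is no depth.
- env.job_done(): hands the job in; it is judged then, once.
The state is a dict: "time": time; "joints": joint angles; "qvel": joint speeds; "tau": joint torques, N m; "position": TCP position; "tcp_rot": TCP orientation; "wrist_force": force on the tool from outside, world axes, zero at the start; "ft_torque": the same for the moment, N m; "finger_gap": finger opening in m; "gripper_force": force on a finger pad.
Only numpy, scipy, OpenCV 4.12 (cv2) and the standard library are available. Lean on these libraries where they do the work, as an engineer would, in place of code of your own. Each camera call takes 0.05 s, during which the arm holds its last target. There are 200 camera calls.

## Working session

There is one attempt and no reset: what is moved stays moved. The work goes in short steps, Python scripts to look and compute and a tool call to move; the robot and the scene stay as the last step left them, time stands still between calls to the robot, and variables do not carry over. Pictures are saved under pics/ and viewed, at most 10 in all, crops included, and the job is handed in when it is done.

Besides the shell and the picture viewer there is one more tool, called after "Emit:" as a command line: name --argument value ..., lists and objects as JSON in quotes. arm_command: Moves the arm, as the interface text tells. Scaled input: -1 to 1 covers 0.15 m each way for a shift and 0.5 rad each way for a turn. Its arguments: {"type":"object","properties":{"plan":{"type":"string"}},"required":["plan"]}

```bash
ls; mkdir -p pics
python3 - <<'E'
from cell import env, imaging
import cv2,json,numpy as np
s=env.get_state(); print(s, env.grasp_offset)
for n in ("scene","side"):
    f=imaging.grab_frame(n); cv2.imwrite(f"pics/{n}0.png",f["pixels"][:,:,::-1]); print(n,{k:np.round(v,4).tolist() for k,v in f.items() if k!="pixels"})
f=imaging.grab_frame("wrist"); print({k:np.round(v,4).tolist() for k,v in f.items() if k!="pixels"}); cv2.imwrite("pics/wrist0.png",f["pixels"][:,:,::-1])
E
```

```text
pics
{'time': 0.0, 'joints': array([ 1.22420514e+00,  1.16503918e-01,  1.44223580e+00, -1.93461213e-05,
        1.58400710e+00, -3.78050612e-02]), 'qvel': array([ 0.00121036,  0.0014765 ,  0.00038163,  0.00083443, -0.00128988,
        0.00055412]), 'tau': array([-1.90747145e-03, -7.32014608e+01, -6.32471251e+01, -1.30924823e-04,
        6.49339097e-03,  7.69277847e-06]), 'position': array([0.20508986, 0.64289927, 0.23056838]), 'tcp_rot': array([-4.83084724e-01, -3.10402392e+00,  1.78526082e-03]), 'wrist_force': array([-0.29291771,  0.05552202, -0.63940547]), 'ft_torque': array([ 6.56972350e-03, -1.07278304e-02,  4.94493884e-05]), 'gripper_force': 0.0, 'finger_gap': 0.08530735934283787} -0.0187
scene {'K': [[458.9848, 0.0, 282.3639], [0.0, 458.9848, 203.2165], [0.0, 0.0, 1.0]], 'position': [1.387, 0.2669, 0.9539], 'rotation': [0.5827, 0.7255, 1.6952]}
side {'K': [[433.3693, 0.0, 274.3862], [0.0, 433.3693, 203.8304], [0.0, 0.0, 1.0]], 'position': [0.3245, 0.663, 0.7887], 'rotation': [0.1259, -1.0541, -2.6923]}
{'K': [[308.5008, 0.0, 279.4707], [0.0, 308.5008, 209.3512], [0.0, 0.0, 1.0]], 'mount': [[-0.0002, 0.9617, 0.2741, 0.0695], [1.0, 0.0001, 0.0003, 0.0002], [0.0003, 0.2741, -0.9617, -0.1441], [0.0, 0.0, 0.0, 1.0]]}
```

View pics/scene0.png

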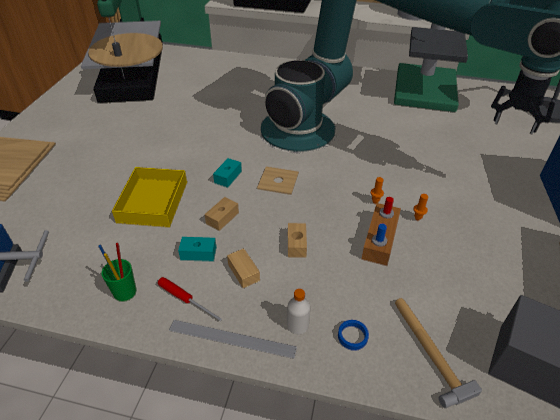

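View pics/side0.png

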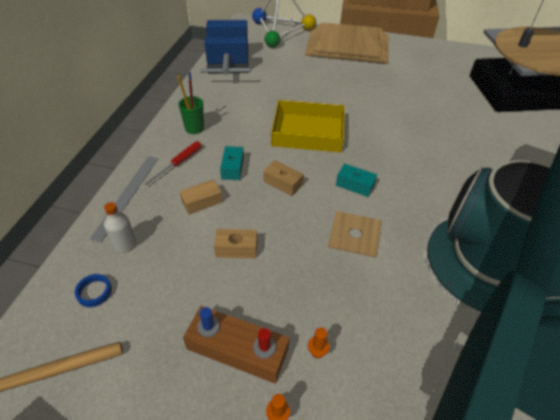

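The scene view shows the red gauge at (388,207), with orange decoys at (377,188) and (421,206). The narrow block's hole is at (221,213), the wide block's at (297,237), and the tray is around (150,195). In the side view these sit at red (265,342), narrow (284,172), wide (236,240) and tray (310,125).

```bash
cat > h.py <<'E'
from cell import env, imaging
import cv2, numpy as np
from scipy.spatial.transform import Rotation as R
def grab(n):
    s=env.get_state(); f=imaging.grab_frame(n)
    if n=="wrist":
        T=np.eye(4); T[:3,:3]=R.from_rotvec(s["tcp_rot"]).as_matrix(); T[:3,3]=s["position"]
        C=T@np.array(f["mount"]); f["P"],f["R"]=C[:3,3],C[:3,:3]
    else: f["P"],f["R"]=np.array(f["position"]),R.from_rotvec(f["rotation"]).as_matrix()
    f["hsv"]=cv2.cvtColor(f["pixels"],cv2.COLOR_RGB2HSV); f["s"]=s
    return f
def ray(f,uv):
    K=f["K"]; d=np.array([(uv[0]-K[0][2])/K[0][0],-(uv[1]-K[1][2])/K[1][1],-1.]); d=f["R"]@d; return d/np.linalg.norm(d)
def plane(f,uv,z):
    d=ray(f,uv); return f["P"]+d*(z-f["P"][2])/d[2]
def tri(f1,u1,f2,u2):
    A=np.zeros((3,3));b=np.zeros(3)
    for f,u in((f1,u1),(f2,u2)):
        d=ray(f,u);M=np.eye(3)-np.outer(d,d);A+=M;b+=M@f["P"]
    return np.linalg.solve(A,b)
def mask(f,lo,hi,roi=None):
    m=cv2.inRange(f["hsv"],np.array(lo),np.array(hi))
    if roi: k=np.zeros_like(m);k[roi[1]:roi[3],roi[0]:roi[2]]=255;m&=k
    return m
def blobs(m,amin=30):
    n,l,st,c=cv2.connectedComponentsWithStats(m); return [(st[i].tolist(),c[i].round(1).tolist()) for i in range(1,n) if st[i][4]>=amin]
E
python3 - <<'E'
from h import *
np.set_printoptions(precision=4,suppress=True)
a,b=grab("scene"),grab("side")
for n,u,v in (("red",(388,207),(265,342)),("blue",(381,234),(207,318)),("narrow",(221,213),(284,172)),("wide",(297,237),(236,239)),("or1",(377,188),(319,340)),("or2",(421,206),(279,407)),("blank",(243,267),(202,196))):
    print(n,tri(a,u,b,v),plane(a,u,.04),plane(b,v,.04))
for f in(a,b):
    m=mask(f,(22,120,60),(35,255,255)); bl=max(blobs(m),key=lambda t:t[0][4]);print(bl)
    c=max(cv2.findContours(m,0,2)[0],key=cv2.contourArea);q=cv2.boxPoints(cv2.minAreaRect(c));h=cv2.approxPolyDP(cv2.convexHull(c),4,True)[:,0];
    for p in h: print(p,plane(f,p,.05)[:2],plane(f,p,0)[:2])
E
```

```text
red [0.4206 0.3441 0.0726] [0.3858 0.348  0.04  ] [0.4246 0.3283 0.04  ]
blue [0.5329 0.3317 0.078 ] [0.4976 0.3368 0.04  ] [0.5432 0.3113 0.04  ]
narrow [ 0.506  -0.1223  0.0274] [ 0.5242 -0.1109  0.04  ] [ 0.5016 -0.118   0.04  ]
wide [0.5534 0.1141 0.0317] [0.5628 0.1176 0.04  ] [0.5504 0.1174 0.04  ]
or1 [0.3308 0.3084 0.0583] [0.3099 0.31   0.04  ] [0.3306 0.2987 0.04  ]
or2 [0.3717 0.4363 0.0529] [0.3586 0.4406 0.04  ] [0.3718 0.4301 0.04  ]
blank [ 0.6792 -0.0005  0.0196] [0.6956 0.0065 0.04  ] [0.6696 0.0157 0.04  ]
([112, 167, 75, 60, 3389], [150.1, 196.8])
[135 167] [ 0.4036 -0.4337] [ 0.3492 -0.4725]
[184 170] [ 0.3807 -0.28  ] [ 0.325  -0.3103]
[186 183] [ 0.4369 -0.2506] [ 0.3843 -0.2792]
[169 226] [ 0.6153 -0.2275] [ 0.5726 -0.2548]
[115 221] [ 0.6329 -0.3788] [ 0.5912 -0.4146]
[112 210] [ 0.5955 -0.4082] [ 0.5517 -0.4455]
([271, 100, 74, 53, 3374], [308.4, 125.8])
[277 101] [ 0.5945 -0.4003] [ 0.6128 -0.4723]
[343 105] [ 0.4023 -0.4335] [ 0.4075 -0.5078]
[341 151] [ 0.375  -0.2255] [ 0.3785 -0.2857]
[272 146] [ 0.5544 -0.1963] [ 0.5699 -0.2545]
```

```bash
cat >> h.py <<'E'
np.set_printoptions(precision=4,suppress=True)
def to(x,y,z,yaw=None):
    "normalised turn and shift to TCP x,y,z pointing straight down, tool y axis at heading yaw (mod pi)"
    s=env.get_state(); M=R.from_rotvec(s["tcp_rot"]).as_matrix()
    h=np.arctan2(M[1,1],M[0,1])
    if yaw is None: yaw=h
    d=(yaw-h+np.pi/2)%np.pi-np.pi/2; t=h+d
    yv=np.array([np.cos(t),np.sin(t),0]);zv=np.array([0,0,-1.]);G=np.column_stack([np.cross(yv,zv),yv,zv])
    print("turn",R.from_matrix(M.T@G).as_rotvec()/.5,"shift",M.T@(np.array([x,y,z])-s["position"])/.15,"heading",h,"pos",s["position"],"F",s["wrist_force"],"t",s["time"],"j6",s["joints"][5],"gap",s["finger_gap"])
E
python3 -c "
from h import *
to(.42,.344,.24)"
```

```text
turn [-0.001  0.     0.   ] shift [-1.9706 -1.4637 -0.0594] heading 1.2619809765372065 pos [0.2051 0.643  0.231 ] F [ 0.159  -0.7972  0.6846] t 0.25 j6 -0.03777032558716168 gap 0.08519456183233493
```

Emit:
arm_command --plan "0 0 0 -0.3 -0.22 0 1; 0 0 0 -0.65 -0.48 0 1; 0 0 0 -1 -0.75 -0.06 1; 0 0 0 -1 -0.75 -0.06 1"

```text
time: 0.65
position: [0.3149, 0.4882, 0.2405]
tcp_rot: [0.484, 3.104, -0.0]
wrist_force: [-0.2, -0.1, 0.1]
finger_gap: 0.0858
gripper_force: 0.0
```

Emit:
arm_command --plan "0 0 0 -0.3 -0.22 0 1; 0 0 0 -0.65 -0.48 0 1; 0 0 0 -0.97 -0.71 0 1; 0 0 0 -0.97 -0.71 0 1; 0 0 0 -0.97 -0.71 0 1; 0 0 0 -0.97 -0.71 0 1"

```text
time: 1.25
position: [0.4204, 0.3442, 0.2404]
tcp_rot: [-0.486, -3.104, -0.0]
wrist_force: [-0.2, 0.9, 0.3]
finger_gap: 0.0855
gripper_force: 0.0
```

```bash
python3 -c "
from h import *
f=grab('wrist'); cv2.imwrite('pics/w1.png',f['pixels'][:,:,::-1])
m=mask(f,(0,150,60),(6,255,255))|mask(f,(174,150,60),(180,255,255))
for b in blobs(m,60): print('red',b,plane(f,b[1],.095))
for b in blobs(mask(f,(105,150,60),(130,255,255)),60): print('blue',b,plane(f,b[1],.095))
to(.42,.344,.24)"
```

```text
red ([268, 182, 23, 31, 475], [279.6, 198.9]) [0.4228 0.3437 0.095 ]
blue ([292, 277, 20, 35, 347], [302.3, 299.4]) [0.5351 0.3331 0.095 ]
turn [ 0.0003 -0.0004  0.    ] shift [-0.0022 -0.0054  0.0019] heading 1.26174900207259 pos [0.4199 0.3449 0.2403] F [-0.1732  0.0433  0.1793] t 1.3 j6 -0.6212687862069964 gap 0.08558098488542774
```

View pics/w1.png

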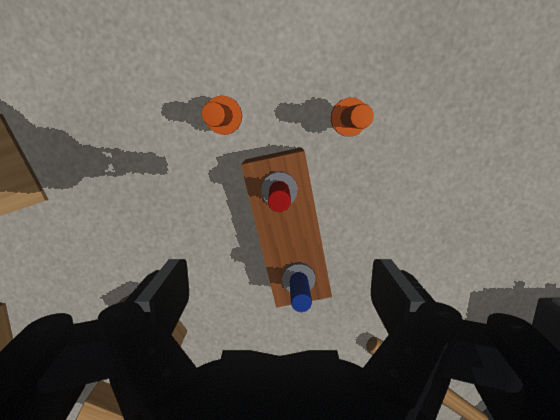

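The wrist view shows the red handle's top disc at about (279,201). The orange decoys are well clear at (220,115) and (352,117), and the fingers are clear of everything.

```bash
python3 -c "
from h import *
f=grab('wrist')
m=mask(f,(0,150,60),(6,255,255),(262,176,298,220))|mask(f,(174,150,60),(180,255,255),(262,176,298,220))
v=np.argwhere(m)
print(f['hsv'][[186,190,194,198,202,206,210],279].tolist())
top=m&cv2.inRange(f['hsv'][:,:,2],150,255); print(blobs(top,20))
for p in ((279.5,200.5),(279.5,201.5)): print(plane(f,p,.106))
g=plane(f,(279.5,201),.106);to(g[0],g[1],.066)"
```

```text
[[1, 186, 59], [1, 190, 63], [1, 216, 137], [0, 209, 140], [1, 218, 136], [1, 211, 138], [0, 214, 137]]
[]
[0.4212 0.3447 0.106 ]
[0.4221 0.3444 0.106 ]
turn [ 0.0001 -0.0004  0.    ] shift [-0.014  -0.0004  1.1617] heading 1.2625863865313993 pos [0.4197 0.3452 0.2403] F [ 0.4265 -0.4472 -0.5507] t 1.35 j6 -0.621330407264275 gap 0.0852940722618296
```

Emit:
arm_command --plan "0 0 0 -0.017 0 0.3 1; 0 0 0 -0.017 0 0.6 1; 0 0 0 -0.017 0 0.85 1; 0 0 0 -0.017 0 1 1; 0 0 0 -0.017 0 1 1"

```text
time: 1.85
position: [0.4206, 0.3438, 0.0869]
tcp_rot: [-0.48, -3.101, 0.006]
wrist_force: [0.6, 0.5, 0.6]
finger_gap: 0.0855
gripper_force: 0.0
```

Emit:
arm_command --plan "0 0 0 0 0 0.08 1; 0 0 0 0 0 0.16 1; 0 0 0 0 0 0.16 0; 0 0 0 0 0 0.16 0; 0 0 0 0 0 0.16 0; 0 0 0 0 0 0.16 0; 0 0 0 0 0 0.16 0; 0 0 0 0 0 0.16 0; 0 0 0 0 0 0.16 0; 0 0 0 0 0 0.16 0"

```text
time: 2.85
position: [0.4228, 0.344, 0.067]
tcp_rot: [0.483, 3.104, 0.001]
wrist_force: [-1.5, -0.5, 7.3]
finger_gap: 0.0207
gripper_force: 58.5
```

Emit:
arm_command --plan "0 0 0 0 0 -0.1 0; 0 0 0 0 0 -0.3 0; 0 0 0 0 0 -0.5 0; 0 0 0 0 0 -0.7 0; 0 0 0 0 0 -0.9 0; 0 0 0 0 0 -1 0; 0 0 0 0 0 -1 0"

```text
time: 3.55
position: [0.423, 0.3442, 0.2187]
tcp_rot: [0.483, 3.102, 0.004]
wrist_force: [-0.1, 0.9, -1.0]
finger_gap: 0.0209
gripper_force: 58.7
```

```bash
python3 -c "
from h import *
to(.505,-.10,.23)"
```

```text
turn [ 0.0055  0.0039 -0.    ] shift [-1.4208 -2.6551 -0.0799] heading 1.2620291470948826 pos [0.423  0.3442 0.2187] F [-0.1487  0.8791 -0.9949] t 3.55 j6 -0.6257629806445284 gap 0.020911898196755523
```

Emit:
arm_command --plan "0 0 0 -0.25 -0.16 0 0; 0 0 0 -0.5 -0.33 0 0; 0 0 0 -0.75 -0.5 0 0; 0 0 0 -0.915 -0.6 0 0"

```text
time: 3.95
position: [0.5268, 0.214, 0.2143]
tcp_rot: [-0.485, -3.102, 0.002]
wrist_force: [0.3, 0.8, -1.8]
finger_gap: 0.0206
gripper_force: 58.8
```

Emit:
arm_command --plan "0 0 0 -0.25 -0.16 0 0; 0 0 0 -0.5 -0.33 0 0; 0 0 0 -0.75 -0.5 0 0; 0 0 0 -0.915 -0.6 0 0; 0 0 0 -0.915 -0.6 0 0; 0 0 0 -0.915 -0.6 0 0"

```text
time: 4.55
position: [0.629, 0.0885, 0.2143]
tcp_rot: [-0.484, -3.101, 0.001]
wrist_force: [-0.7, 0.7, -0.7]
finger_gap: 0.0203
gripper_force: 58.8
```

```bash
python3 -c "
from h import *
f=grab('wrist'); cv2.imwrite('pics/w2.png',f['pixels'][:,:,::-1])
import pickle; pickle.dump(f,open('w2.pkl','wb'))
to(.58,-.14,.22)"
```

```text
turn [-0.0013 -0.0039 -0.    ] shift [-0.1544 -1.5542 -0.0339] heading 1.2618739458389894 pos [0.6288 0.0891 0.2148] F [-0.5671 -0.155  -0.7137] t 4.6 j6 -1.1613031029583882 gap 0.020675475704107625
```

View pics/w2.png

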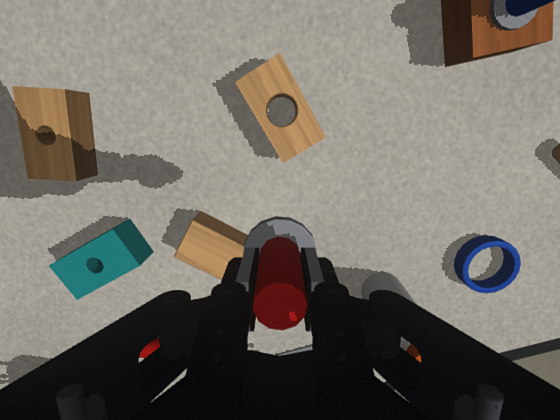

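The wrist view shows the wide hole at (281,110). The narrow block is at the left with its hole at (45,135), and the gauge is held in the fingers. I'll measure the wide block from this picture, then move to the narrow block.

```bash
cat >> h.py <<'E'
def block(f,roi,lo=(8,60,60),hi=(25,255,255),z=.04):
    m=mask(f,lo,hi,roi); cs,hh=cv2.findContours(m,cv2.RETR_CCOMP,cv2.CHAIN_APPROX_NONE)
    for i,c in enumerate(cs):
        a=cv2.contourArea(c)
        if a<80: continue
        if hh[0][i][3]>=0:
            e=cv2.fitEllipse(c); print("hole",np.round(e[0],1),np.round(e[1],1),"->",plane(f,e[0],z))
        else:
            p=np.array([plane(f,q,z)[:2] for q in c[:,0].astype(float)],np.float32)*1000; r=cv2.minAreaRect(p); P=cv2.boxPoints(r)
            e=max((P[1]-P[0],P[2]-P[1]),key=np.linalg.norm); print("rect mm",np.round(r[0],1),np.round(r[1],1),"long axis",np.arctan2(e[1],e[0]),"area",a)
E
python3 -c "
from h import *
import pickle; f=pickle.load(open('w2.pkl','rb'))
print(f['hsv'][[100,110,120],281].tolist(),f['hsv'][80,270],f['hsv'][120,310],f['hsv'][60,200])
block(f,(225,45,335,170)); block(f,(225,45,335,170),(8,60,150))"
```

```text
[[24, 26, 99], [20, 30, 103], [18, 30, 102]] [ 16 123 182] [ 16 122 169] [ 23  18 172]
rect mm [552.6 114.6] [91.  50.8] long axis 0.22817424 area 4895.0
hole [281.3 110.6] [29.4 31. ] -> [0.5532 0.1146 0.04  ]
rect mm [552.7 114.7] [90.8 50.6] long axis 0.22767882 area 4823.0
hole [281.5 109.6] [33.5 35.4] -> [0.5524 0.1152 0.04  ]
```

Emit:
arm_command --plan "0 0 0 -0.04 -0.25 0 0; 0 0 0 -0.08 -0.5 0 0; 0 0 0 -0.1 -0.75 0 0; 0 0 0 -0.15 -0.95 0 0; 0 0 0 -0.15 -0.95 0 0"

```text
time: 5.1
position: [0.6066, -0.0555, 0.216]
tcp_rot: [-0.485, -3.104, 0.001]
wrist_force: [0.1, -0.0, -2.0]
finger_gap: 0.0206
gripper_force: 59.0
```

Emit:
arm_command --plan "0 0 0 0 -0.25 0 0; 0 0 0 0 -0.5 0 0; 0 0 0 0 -0.6 0 0; 0 0 0 0 -0.6 0 0; 0 0 0 0 -0.6 0 0"

```text
time: 5.6
position: [0.5802, -0.1382, 0.2162]
tcp_rot: [0.483, 3.104, 0.001]
wrist_force: [-0.3, 1.8, -0.2]
finger_gap: 0.0205
gripper_force: 59.2
```

```bash
python3 -c "
from h import *
f=grab('wrist'); cv2.imwrite('pics/w3.png',f['pixels'][:,:,::-1])
import pickle; pickle.dump(f,open('w3.pkl','wb'))
to(.58,-.14,.22)"
```

```text
turn [ 0.0008 -0.0001  0.    ] shift [-0.0015 -0.0134 -0.0252] heading 1.2629938196845096 pos [ 0.5804 -0.138   0.2162] F [ 0.7982  0.4455 -1.5736] t 5.65 j6 -1.5394207632212795 gap 0.020883660333426205
```

View pics/w3.png

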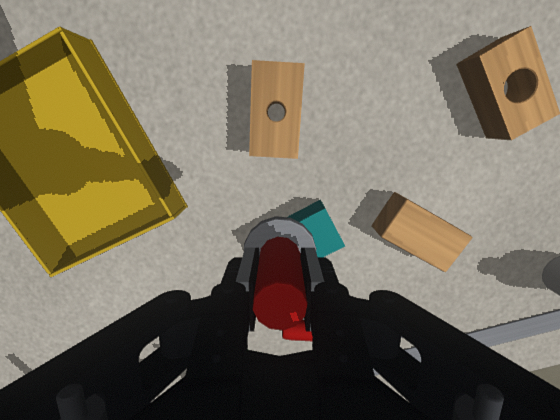

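The wrist view shows the narrow block's mouth at (276,110), between corners near (251,60) and (301,157). The tray is at the left.

```bash
python3 -c "
from h import *
import pickle; f=pickle.load(open('w3.pkl','rb'))
block(f,(235,45,315,170),(8,60,130)); block(f,(235,45,315,170),(8,60,150)); block(f,(235,45,315,170))
to(.503,-.115,.216)"
```

```text
rect mm [ 503.5 -117.8] [50.4 90.6] long axis -0.36450246 area 4766.0
hole [275.8 110.6] [20.7 21.6] -> [ 0.5032 -0.1173  0.04  ]
rect mm [ 503.5 -117.7] [50.2 90.6] long axis -0.36450246 area 4742.0
hole [275.8 110.7] [21.5 22.9] -> [ 0.5033 -0.1173  0.04  ]
rect mm [ 503.4 -118. ] [50.7 90.6] long axis -0.3645026 area 4791.0
hole [275.8 111.5] [18.1 19.4] -> [ 0.504  -0.1176  0.04  ]
turn [ 0.0008 -0.0001  0.    ] shift [ 0.5382 -0.0101  0.0015] heading 1.2629938196845096 pos [ 0.5804 -0.138   0.2162] F [ 0.7982  0.4455 -1.5736] t 5.65 j6 -1.5394207632212795 gap 0.020883660333426205
```

```bash
python3 -c "
from h import *
to(.5034,-.1176,.125)"
```

```text
turn [ 0.0008 -0.0001  0.    ] shift [ 0.5304 -0.026   0.6081] heading 1.2629938196845096 pos [ 0.5804 -0.138   0.2162] F [ 0.7982  0.4455 -1.5736] t 5.65 j6 -1.5394207632212795 gap 0.020883660333426205
```

Emit:
arm_command --plan "0 0 0 0.2 -0.01 0 0; 0 0 0 0.4 -0.02 0 0; 0 0 0 0.53 -0.026 0.15 0; 0 0 0 0.53 -0.026 0.35 0; 0 0 0 0.53 -0.026 0.5 0; 0 0 0 0.53 -0.026 0.61 0; 0 0 0 0.53 -0.026 0.61 0; 0 0 0 0.53 -0.026 0.61 0"

```text
time: 6.45
position: [0.5036, -0.1186, 0.1255]
tcp_rot: [0.482, 3.104, 0.0]
wrist_force: [0.6, 0.2, -1.2]
finger_gap: 0.0204
gripper_force: 59.2
```

Emit:
arm_command --plan "0 0 0 0 0 0.05 0; 0 0 0 0 0 0.09 0; 0 0 0 0 0 0.12 0; 0 0 0 0 0 0.15 0; 0 0 0 0 0 0.17 0; 0 0 0 0 0 0.18 0; 0 0 0 0 0 0.19 0; 0 0 0 0 0 0.2 0; 0 0 0 0 0 0.2 0"

```text
time: 7.35
position: [0.5032, -0.119, 0.0947]
tcp_rot: [-0.483, -3.104, -0.0]
wrist_force: [-0.5, -1.1, -1.6]
finger_gap: 0.0207
gripper_force: 59.2
```

```bash
python3 -c "
from h import *
to(.5034,-.1176,.087)
f=grab('side'); a=grab('scene'); g=np.hstack([cv2.resize(f['pixels'][120:220,230:340],None,fx=3.6,fy=3.6,interpolation=2),cv2.resize(a['pixels'][140:240,170:280],None,fx=3.6,fy=3.6,interpolation=2)]); cv2.imwrite('pics/n1.png',g[:,:,::-1]);print(g.shape)"
```

```text
turn [-0.     -0.0003 -0.    ] shift [0.0012 0.0091 0.0513] heading 1.2619881042039456 pos [ 0.5032 -0.119   0.0947] F [-0.4615 -1.1452 -1.6261] t 7.35 j6 -1.543475861744763 gap 0.020654310258952223
(360, 792, 3)
```

View pics/n1.png

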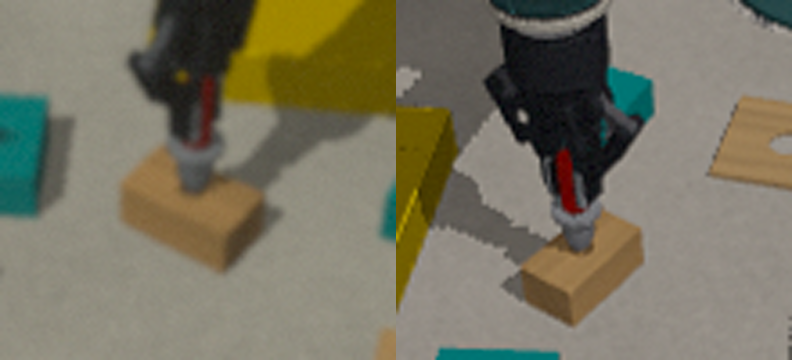

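Both views show the nose at the mouth in the centre of the narrow block. I'll lower it slowly.

Emit:
arm_command --plan "0 0 0 0 0.009 0.01 0; 0 0 0 0 0.009 0.02 0; 0 0 0 0 0.009 0.03 0; 0 0 0 0 0.009 0.038 0; 0 0 0 0 0.009 0.044 0; 0 0 0 0 0.009 0.044 0"

```text
time: 8.05
position: [0.5036, -0.1177, 0.0881]
tcp_rot: [-0.483, -3.104, 0.0]
wrist_force: [-0.5, -0.5, -1.1]
finger_gap: 0.0205
gripper_force: 59.2
```

Emit:
arm_command --plan "0 0 0 0 0 0.003 0; 0 0 0 0 0 0.006 0; 0 0 0 0 0 0.009 0; 0 0 0 0 0 0.009 0"

```text
time: 8.45
position: [0.5037, -0.1178, 0.087]
tcp_rot: [0.483, 3.104, -0.0]
wrist_force: [-0.3, -0.5, 0.1]
finger_gap: 0.0209
gripper_force: 59.2
```

Emit:
arm_command --plan "0 0 0 0 0 0.003 0; 0 0 0 0 0 0.006 0; 0 0 0 0 0 0.009 0; 0 0 0 0 0 0.009 0"

```text
time: 8.85
position: [0.5039, -0.1179, 0.0861]
tcp_rot: [0.483, 3.103, -0.001]
wrist_force: [0.7, -2.2, 5.1]
finger_gap: 0.0205
gripper_force: 59.7
```

Emit:
arm_command --plan "0 0 0 0 0 0.002 0; 0 0 0 0 0 0.004 0; 0 0 0 0 0 0.004 0; 0 0 0 0 0 0.004 0"

```text
time: 9.25
position: [0.5041, -0.1179, 0.0859]
tcp_rot: [0.483, 3.103, -0.001]
wrist_force: [0.1, -1.6, 9.4]
finger_gap: 0.0205
gripper_force: 60.1
```

Emit:
arm_command --plan "0 0 0 0 0 -0.02 0; 0 0 0 0 0 -0.05 0; 0 0 0 0 0 -0.15 0; 0 0 0 0 0 -0.3 0; 0 0 0 0 0 -0.5 0; 0 0 0 0 0 -0.5 0"

```text
time: 9.85
position: [0.505, -0.118, 0.165]
tcp_rot: [0.482, 3.098, -0.001]
wrist_force: [1.0, -0.6, -1.0]
finger_gap: 0.021
gripper_force: 59.3
```

```bash
python3 -c "
from h import *
f=grab('wrist'); a=grab('scene'); cv2.imwrite('pics/w4.png',np.hstack([cv2.resize(f['pixels'],(400,300)),a['pixels'][100:300,150:400][:, :250].repeat(1,0)[:200]  if 0 else cv2.resize(a['pixels'][100:287,100:350],(400,300))])[:,:,::-1])
to(.5525,.1148,.165)"
```

```text
turn [ 0.0002  0.0028 -0.    ] shift [ 0.1616  1.5751 -0.0274] heading 1.2621060817257241 pos [ 0.5038 -0.1177  0.1609] F [-0.8432  0.0287 -1.3627] t 9.95 j6 -1.5408794730745052 gap 0.02080274716046828
```

View pics/w4.png

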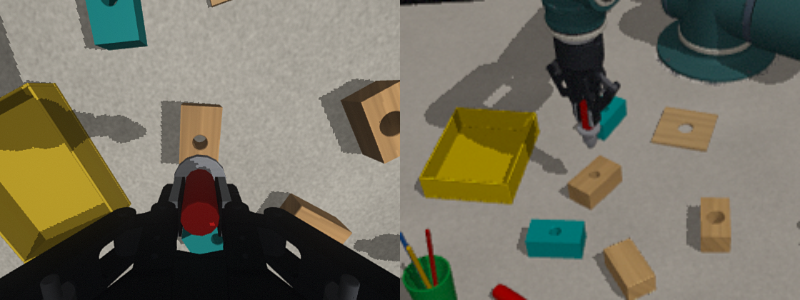

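The narrow block stayed flat on the table and the gauge came free. Next is the wide block.

Emit:
arm_command --plan "0 0 0 0.03 0.2 0 0; 0 0 0 0.05 0.4 0 0; 0 0 0 0.06 0.65 0 0; 0 0 0 0.08 0.9 0 0; 0 0 0 0.08 0.9 0 0"

```text
time: 10.45
position: [0.5332, 0.0179, 0.1588]
tcp_rot: [-0.478, -3.103, -0.001]
wrist_force: [0.4, 0.1, -1.8]
finger_gap: 0.0204
gripper_force: 59.2
```

Emit:
arm_command --plan "0 0 0 0.03 0.2 0 0; 0 0 0 0.05 0.4 0 0; 0 0 0 0.08 0.675 0 0; 0 0 0 0.08 0.675 0 0; 0 0 0 0.08 0.675 0 0"

```text
time: 10.95
position: [0.5521, 0.1149, 0.1589]
tcp_rot: [-0.481, -3.103, 0.001]
wrist_force: [0.4, 0.1, -1.5]
finger_gap: 0.0205
gripper_force: 59.4
```

```bash
python3 -c "
from h import *
to(.5525,.1148,.1)"
```

```text
turn [-0.0021 -0.0031 -0.    ] shift [-0.0032  0.0007  0.3925] heading 1.2634163099798765 pos [0.5521 0.1149 0.1589] F [ 0.4053  0.1256 -1.5233] t 10.95 j6 -1.1033469040232278 gap 0.020522166986616294
```

Emit:
arm_command --plan "0 0 0 -0.003 0 0.15 0; 0 0 0 -0.003 0 0.28 0; 0 0 0 -0.003 0 0.36 0; 0 0 0 -0.003 0 0.4 0; 0 0 0 -0.003 0 0.43 0; 0 0 0 -0.003 0 0.46 0; 0 0 0 -0.003 0 0.48 0; 0 0 0 -0.003 0 0.5 0; 0 0 0 -0.003 0 0.5 0"

```text
time: 11.85
position: [0.5529, 0.1146, 0.0847]
tcp_rot: [-0.483, -3.104, 0.0]
wrist_force: [0.3, -0.5, -0.7]
finger_gap: 0.0206
gripper_force: 59.4
```

Emit:
arm_command --plan "0 0 0 0 0 0.02 0; 0 0 0 0 0 0.04 0; 0 0 0 0 0 0.06 0; 0 0 0 0 0 0.08 0; 0 0 0 0 0 0.1 0; 0 0 0 0 0 0.12 0; 0 0 0 0 0 0.14 0; 0 0 0 0 0 0.155 0; 0 0 0 0 0 0.155 0"

```text
time: 12.75
position: [0.5528, 0.1145, 0.0613]
tcp_rot: [-0.483, -3.104, 0.0]
wrist_force: [0.7, -0.3, -1.8]
finger_gap: 0.0209
gripper_force: 59.4
```

Emit:
arm_command --plan "0 0 0 0 0 0.008 0; 0 0 0 0 0 0.016 0; 0 0 0 0 0 0.02 0; 0 0 0 0 0 0.02 0"

```text
time: 13.15
position: [0.553, 0.1146, 0.0586]
tcp_rot: [-0.483, -3.104, 0.0]
wrist_force: [-0.7, 0.3, 0.2]
finger_gap: 0.0204
gripper_force: 59.4
```

Emit:
arm_command --plan "0 0 0 0 0 0.004 0; 0 0 0 0 0 0.008 0; 0 0 0 0 0 0.011 0; 0 0 0 0 0 0.011 0"

```text
time: 13.55
position: [0.553, 0.1146, 0.057]
tcp_rot: [0.483, 3.104, -0.0]
wrist_force: [0.0, -0.4, -0.9]
finger_gap: 0.0206
gripper_force: 59.7
```

Emit:
arm_command --plan "0 0 0 0 0 0 0.7; 0 0 0 0 0 0 0.7; 0 0 0 0 0 0 0.7; 0 0 0 0 0 0 0.7; 0 0 0 0 0 0 0.7; 0 0 0 0 0 0 0.7"

```text
time: 14.15
position: [0.553, 0.1146, 0.057]
tcp_rot: [-0.483, -3.104, 0.0]
wrist_force: [0.2, 1.0, 0.9]
finger_gap: 0.0597
gripper_force: 0.0
```

Emit:
arm_command --plan "0 0 0 0 0 -0.1 0.7; 0 0 0 0 0 -0.3 0.7; 0 0 0 0 0 -0.6 0.7; 0 0 0 0 0 -0.9 1; 0 0 0 0 0 -0.9 1; 0 0 0 0 0 -0.9 1"

```text
time: 14.75
position: [0.5534, 0.1146, 0.194]
tcp_rot: [0.483, 3.102, 0.001]
wrist_force: [-0.1, -0.4, -0.5]
finger_gap: 0.0853
gripper_force: 0.0
```

```bash
python3 -c "
from h import *
f=grab('wrist'); a=grab('scene');b=grab('side'); cv2.imwrite('pics/w5.png',np.hstack([cv2.resize(f['pixels'],(400,300)),cv2.resize(b['pixels'][160:300,180:367],(400,300),interpolation=2)])[:,:,::-1])
to(.51,-.12,.19,1.206)"
```

```text
turn [-0.0016 -0.003   0.112 ] shift [-0.2052 -1.5755  0.0071] heading 1.2619985184701201 pos [0.5525 0.1145 0.1909] F [-0.0026 -0.9251  0.479 ] t 14.9 j6 -1.1028860625009302 gap 0.0854526312502487
```

View pics/w5.png

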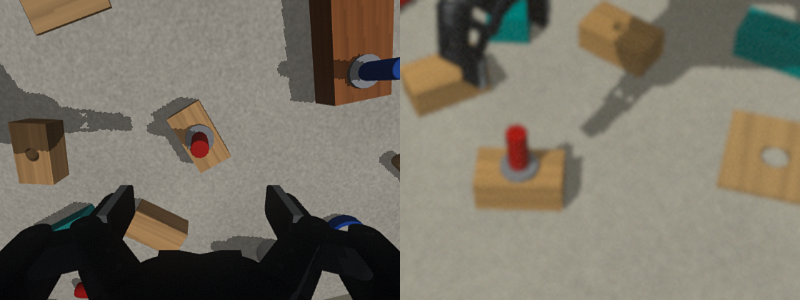

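The gauge is seated in the wide block, with its flange flush on the upright block. The next step is to fetch the narrow block.

Emit:
arm_command --plan "0 0 0.03 -0.03 -0.25 0 1; 0 0 0.06 -0.06 -0.5 0 1; 0 0 0.11 -0.08 -0.75 0 1; 0 0 0.11 -0.1 -0.95 0 1; 0 0 0.11 -0.1 -0.95 0 1"

```text
time: 15.4
position: [0.523, -0.0284, 0.1909]
tcp_rot: [-0.572, -3.087, 0.001]
wrist_force: [-0.6, 0.5, -0.5]
finger_gap: 0.0855
gripper_force: 0.0
```

```bash
python3 -c "
from h import *
to(.53,-.126,.19,1.206)"
```

```text
turn [-0.0021 -0.003  -0.0037] shift [-0.277  -0.5905  0.0064] heading 1.2041460130144161 pos [ 0.523  -0.0284  0.1909] F [-0.5597  0.4521 -0.4564] t 15.4 j6 -1.3067484354474717 gap 0.08549385132683285
```

Emit:
arm_command --plan "0 0 0 -0.15 -0.25 0 1; 0 0 0 -0.277 -0.5 0 1; 0 0 0 -0.277 -0.59 0 1; 0 0 0 -0.277 -0.59 0 1; 0 0 0 -0.277 -0.59 0 1"

```text
time: 15.9
position: [0.5312, -0.1226, 0.1914]
tcp_rot: [-0.568, -3.089, -0.001]
wrist_force: [0.1, 0.4, 0.3]
finger_gap: 0.0852
gripper_force: 0.0
```

```bash
python3 -c "
from h import *
f=grab('wrist'); cv2.imwrite('pics/w6.png',f['pixels'][:,:,::-1])
d=f['R'].T@(np.array([.5034,-.1178,.04])-f['P']);u=f['K'][0][2]-d[0]/d[2]*f['K'][0][0];v=f['K'][1][2]+d[1]/d[2]*f['K'][1][1];print(u,v)
r=(int(u-48),int(v-70),int(u+48),int(v+75))
block(f,r,(8,60,110))
to(.5034,-.1178,.008,1.206)"
```

```text
273.6032172909006 167.00442766192592
rect mm [ 503.4 -117.7] [50.5 90. ] long axis -0.36423364 area 4857.5
hole [274.3 166.6] [20.9 21.5] -> [ 0.5033 -0.117   0.04  ]
turn [ 0.0005 -0.0012  0.0031] shift [ 0.1835 -0.0387  1.2245] heading 1.207562036125363 pos [ 0.5313 -0.1222  0.1917] F [-0.4142  0.2731 -0.0744] t 15.95 j6 -1.4806899110853555 gap 0.08515910158782045
```

View pics/w6.png

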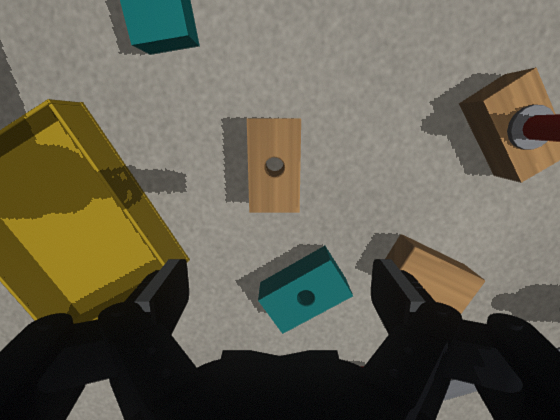

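The narrow block is where I measured it, with its hole at (274,167). The tray wall and the turquoise block are clear of the fingers.

Emit:
arm_command --plan "0 0 0 0.18 -0.039 0.1 1; 0 0 0 0.183 -0.039 0.4 1; 0 0 0 0.183 -0.039 0.7 1; 0 0 0 0.183 -0.039 0.9 1; 0 0 0 0.183 -0.039 1 1; 0 0 0 0.183 -0.039 1 1"

```text
time: 16.55
position: [0.5029, -0.1179, 0.0406]
tcp_rot: [-0.566, -3.087, -0.001]
wrist_force: [0.7, 0.2, 0.3]
finger_gap: 0.0853
gripper_force: 0.0
```

Emit:
arm_command --plan "0 0 0 0 0 0.1 1; 0 0 0 0 0 0.18 1; 0 0 0 0 0 0.21 1; 0 0 0 0 0 0.21 0; 0 0 0 0 0 0.21 0; 0 0 0 0 0 0.21 0; 0 0 0 0 0 0.21 0; 0 0 0 0 0 0.21 0; 0 0 0 0 0 0.21 0"

```text
time: 17.45
position: [0.504, -0.1191, 0.0113]
tcp_rot: [0.568, 3.089, -0.0]
wrist_force: [-0.8, 0.3, 6.4]
finger_gap: 0.0491
gripper_force: 63.1
```

Emit:
arm_command --plan "0 0 0 0 0 -0.1 0; 0 0 0 0 0 -0.3 0; 0 0 0 0 0 -0.5 0; 0 0 0 0 0 -0.7 0; 0 0 0 0 0 -0.85 0; 0 0 0 0 0 -0.85 0"

```text
time: 18.05
position: [0.5047, -0.1193, 0.1424]
tcp_rot: [0.567, 3.084, -0.001]
wrist_force: [-0.4, -0.0, -0.3]
finger_gap: 0.0492
gripper_force: 62.4
```

```bash
python3 -c "
from h import *
to(.488,-.344,.138,.14+np.pi/2)"
```

```text
turn [-0.0018  0.0108 -1.0075] shift [-0.4288 -1.4399  0.0313] heading 1.207032035432559 pos [ 0.5047 -0.1193  0.1424] F [-0.4313 -0.0056 -0.3323] t 18.05 j6 -1.488261966695939 gap 0.04922802638641543
```

Emit:
arm_command --plan "0 0 -0.15 -0.06 -0.2 0 0; 0 0 -0.35 -0.12 -0.4 0 0; 0 0 -0.55 -0.18 -0.6 0 0; 0 0 -0.75 -0.24 -0.8 0 0; 0 0 -0.95 -0.28 -0.95 0 0; 0 0 -1 -0.28 -0.95 0 0; 0 0 -1 -0.28 -0.95 0 0; 0 0 -1 -0.28 -0.95 0 0"

```text
time: 18.85
position: [0.492, -0.2664, 0.1378]
tcp_rot: [0.212, -3.134, -0.001]
wrist_force: [0.3, 0.5, -1.6]
finger_gap: 0.049
gripper_force: 62.5
```

```bash
python3 -c "
from h import *
to(.488,-.344,.138,.14+np.pi/2)
to(.488,-.344,.02,.14+np.pi/2)"
```

```text
turn [ 0.0009 -0.0006 -0.0099] shift [ 0.0963 -0.5091 -0.0015] heading 1.7058272980258895 pos [ 0.492  -0.2664  0.1378] F [ 0.3284  0.5281 -1.5754] t 18.85 j6 -2.247729143342082 gap 0.049040264465842996
turn [ 0.0009 -0.0006 -0.0099] shift [ 0.0961 -0.5094  0.7852] heading 1.7058272980258895 pos [ 0.492  -0.2664  0.1378] F [ 0.3284  0.5281 -1.5754] t 18.85 j6 -2.247729143342082 gap 0.049040264465842996
```

Emit:
arm_command --plan "0 0 0 0.05 -0.25 0 0; 0 0 0 0.096 -0.51 0 0; 0 0 0 0.096 -0.51 0 0; 0 0 0 0.096 -0.51 0.15 0; 0 0 0 0.096 -0.51 0.35 0; 0 0 0 0.096 -0.51 0.5 0; 0 0 0 0.096 -0.51 0.6 0; 0 0 0 0.096 -0.51 0.68 0; 0 0 0 0.096 -0.51 0.74 0; 0 0 0 0.096 -0.51 0.76 0"

```text
time: 19.85
position: [0.4883, -0.3446, 0.0236]
tcp_rot: [0.214, -3.134, -0.0]
wrist_force: [-0.1, -0.2, 0.1]
finger_gap: 0.0492
gripper_force: 62.7
```

Emit:
arm_command --plan "0 0 0 0 0 0.01 0; 0 0 0 0 0 0.02 0; 0 0 0 0 0 0.03 0; 0 0 0 0 0 0.035 0; 0 0 0 0 0 0.035 0"

```text
time: 20.35
position: [0.4883, -0.3449, 0.0189]
tcp_rot: [-0.214, 3.134, -0.0]
wrist_force: [0.2, 0.0, -0.7]
finger_gap: 0.0492
gripper_force: 62.7
```

Emit:
arm_command --plan "0 0 0 0 0 0.006 0; 0 0 0 0 0 0.012 0; 0 0 0 0 0 0.017 0; 0 0 0 0 0 0.017 0"

```text
time: 20.75
position: [0.4882, -0.3448, 0.0161]
tcp_rot: [0.214, -3.134, -0.0]
wrist_force: [-0.8, -0.1, -0.7]
finger_gap: 0.0489
gripper_force: 62.7
```

Emit:
arm_command --plan "0 0 0 0 0 0 1; 0 0 0 0 0 0 1; 0 0 0 0 0 0 1; 0 0 0 0 0 0 1; 0 0 0 0 0 0 1; 0 0 0 0 0 0 1"

```text
time: 21.35
position: [0.4883, -0.3448, 0.0162]
tcp_rot: [-0.214, 3.134, -0.0]
wrist_force: [0.6, -0.1, 0.3]
finger_gap: 0.085
gripper_force: 0.0
```

Emit:
arm_command --plan "0 0 0 0 0 -0.1 1; 0 0 0 0 0 -0.3 1; 0 0 0 0 0 -0.6 1; 0 0 0 0 0 -0.9 1; 0 0 0 0 0 -1 1; 0 0 0 0 0 -1 1; 0 0 0 0 0 -1 1"

```text
time: 22.05
position: [0.488, -0.3447, 0.166]
tcp_rot: [0.214, -3.134, -0.0]
wrist_force: [-0.1, -0.4, 0.6]
finger_gap: 0.0854
gripper_force: 0.0
```

```bash
python3 -c "
from h import *
f=grab('wrist'); b=grab('side'); cv2.imwrite('pics/w7.png',np.hstack([cv2.resize(f['pixels'],(400,300)),cv2.resize(b['pixels'],(400,300),interpolation=2)])[:,:,::-1])
s=env.get_state();print(s['position'],s['time'])"
```

```text
[ 0.4878 -0.3445  0.1647] 22.15
```

View pics/w7.png

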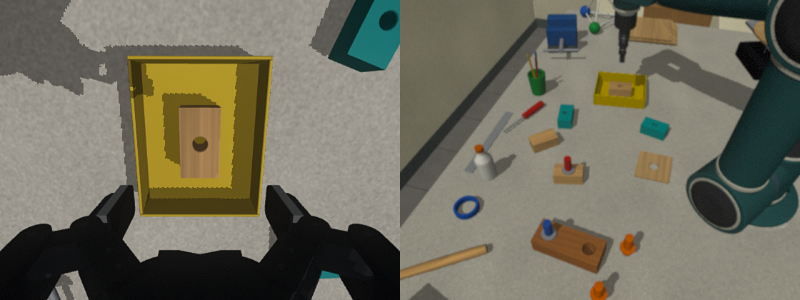

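The narrow block lies flat in the middle of the tray. The gauge stands in the upright wide block, and the gripper touches nothing.

```bash
python3 -c "
from cell import env
print(env.job_done())"
```

```text
the job is handed in; nothing more can be done
None
```

The job is handed in at about 22 s: the gauge jammed in the narrow hole at about 9 N, now stands fully seated in the upright wide block, and the narrow block lies flat in the yellow tray.

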